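Set up the eyelet press: key in the die, stand the stop plate, run the shuttle home

ROBOT

A 7-joint arm with a two-finger parallel gripper is mounted at the origin on the work surface. World frame = base frame: x ahead of the robot, y to its left, z up, the work surface at z = 0. Lengths are in m, angles in rad, forces in N, time in s.
With the tool pointing down it reaches from about 0.35 to 0.9 m from the base axis. Payload 19.9 kg.
Tool frame: the origin (TCP) lies on the centre line of the jaws, within the pads' length; the fingertips stand 17 mm ahead of it and the grasp point (between the pads) lies 2 mm behind it; z points along the fingers, y is the line along which they close (so a half turn about z gives the same grasp; the last joint's range is limited). The gripper opens to 94 mm and grips with 3 to 60 N. Pads are 16 mm wide; open, the fingers measure 119 mm over their backs; the gripper's body (75 mm by 177 mm) begins 78 mm behind the grasp point.
Start: joints at [1.298, 0.417, -0.01, 1.614, 0.005, 1.111, -0.053], TCP at [0.143, -0.608, 0.222] pointing down, gripper open.
Joint ranges: [-2.81, 2.81], [-0.39, 2.02], [-1.27, 1.25], [0.06, 2.57], [-1.19, 4.33], [0.19, 2], [-2.82, 2.82]. Speed limits (rad/s): [1.89, 1.89, 2.39, 2.39, 3.01, 3.01, 3.01].

INTERFACE

Orientations are given as a unit quaternion [x, y, z, w].
In Python, from rig import bot, camrig, workorder, monitor gives the robot as it stands (bot), with the cameras (camrig), the job (workorder) and the readings (monitor).
- The arm moves only by the shell command python3 inch.py 'ROWS' [OPENING]. ROWS is a JSON list of rows, 1 to 10 of them, each written [[dx, dy, dz], [rx, ry, rz]]: dx, dy, dz in cm, then a rotation vector rx, ry, rz in units of 0.05 rad; each row shifts and turns the commanded pose from where the row before left it, along the tool's axes as they then stand; what a row does not reach is not made up. A row lasts 1/8 s, in which the tool goes at most 0.0625 m and 0.188 rad, less where a joint would pass 70% of its speed; a pose out of reach is approached as far as the arm can. OPENING is the finger opening in m, set as the command begins (- or left out keeps the last). The fingers move at their own pace and stop on an object; the grip force is fixed at half the most. Time passes only in rows, so rows that do not move let the fingers close. It prints the time, the measured TCP pose, the force, the opening and the grip force at its end. Input that does not fit is refused with a message, and nothing moves.
- monitor.observe(): the state, without advancing time (a new reading comes with each control period).
- camrig.camera(name): name is "scene" or "top"; returns the picture (420x560x3 uint8, red, green, blue); there is no depth.
- camrig.camera_model(name): a dict with "camera_matrix" (3x3 intrinsics, pixels), "eye" and "rotation" of the camera in the world. Camera axes: x right, y down, z forward; pixel columns grow to the right and rows downward; lengths in m; the calibration is good to about 2 mm. A picture is of the moment at which its call begins. camera_model takes no time and is no camera call.
- workorder.close_job(): hands the job in; it is judged then, once.
The state is a dict: "t": time; "joints": joint angles; "qvel": joint speeds; "effort": joint torques, N m; "tcp_pos": TCP position; "ee_rot": TCP orientation; "contact_force": force on the tool from outside, world axes, zero at the start; "torque": the same for the moment, N m; "finger_gap": finger opening in m; "grip_force": force on a finger pad.
Only numpy, scipy, OpenCV 4.12 (cv2) and the standard library are available. Lean on these libraries where they do the work, as an engineer would, in place of code of your own. Each camera call takes 0.05 s, during which the arm holds its last target. There are 200 camera calls.

TASK

Set up the eyelet press for work. First lift the die out of its wooden block, stand it in the socket on the press's sliding shuttle and turn it under light pressure until its key drops fully into the slot; then take the stop plate from the leaning rack and stand it upright, fully down, in the narrow slot on the shuttle; last, slide the shuttle all the way in under the ram, with die and plate still seated, and let go. Leave the button jar, the mug and the scissors where they are.

Things in the scene. Friction and masses are not known exactly. Their poses are not given: they have to be found in the camera images.
- press: Grey eyelet press fixed to the table, base 170 x 440 x 12 mm. Origin on the table under the socket's place when the shuttle is fully out; y runs along the shuttle's travel to the ram. The ram is over y = +170 mm, lower end 122 mm up; its guide (60 mm across) and the arm span 170 to 255 mm up; column at y = +270 to +315 mm. Above the shuttle's outer place nothing is in the way.
- shuttle (a joint): Sliding aluminium shuttle on the press, m: 0 = fully out (load station), 0.170 = fully in, against its stop under the ram. Starts at 0 to 0.02. It takes about 6 N to move and stays where it is left. Its deck is 40 mm above the table. The points socket, plate_slot and post_top ride on it.
- socket (a point): On the socket's axis at the top of its dark key block, 53 mm above the table; axes parallel to the press. The block (44 x 80 x 13 mm) has a through slot 20 x 58 mm, and below it a 20 mm round hole goes 26 mm on down. The slot stands at an unknown angle, up to 0.5 rad either way from the socket's y axis; the block turns only stiffly (0.6 N m).
- plate_slot (a point): Centre of the floor of the plate slot on the shuttle, 40 mm above the table, 70 mm to +x of the socket; axes parallel to the press. The slot runs along y: 9 mm wide, 130 mm long between end stops, 22 mm deep, its upper 4 mm flared at 45 degrees to 17 mm at the mouth.
- post_top (a point): Top centre of the black post for moving the shuttle: upright, 18 mm diameter, standing 55 mm above the deck (top 95 mm above the table), 100 mm to -y of the socket.
- die: Steel die, 85 mm tall, 350 g. Origin: centre of its lower end, z up. Pilot 18 mm dia, 0-20 mm up (10 mm at its tapered tip); key bar 54 mm along y, 14 mm along x, 20-32 mm; flange 38 mm dia, to 40 mm; round grip 30 mm dia, to 79 mm; nose to 85 mm. Key ends show beyond the flange; a half-turn fits. Key across slot: origin 20 mm below the socket point; dropped in, flange on the block: 32 mm.
- die_block: Fixed wooden block 100 x 100 x 35 mm, origin under its centre, with a 22 mm hole in the middle in which the die's pilot stands, the key lying on its top.
- plate: Plain aluminium stop plate, 6 mm thick (x), 120 mm long (y), 80 mm high (z), 160 g; origin at its centre. Starts in the rack, its top edge leaning 0.35 rad (20 degrees) towards the rack's -x; the upper 40 mm stands free on both faces. It may go into the slot either way round.
- plate_rack: Fixed wooden rack, base 100 x 150 mm, origin on the table under the middle of the plate's lower edge, z up, y along the plate. The ledge that carries the plate is 26 mm above the table, the leaning back board reaches 40 mm up the plate on the rack's -x side, a lip 14 mm up on the +x side.
- button_jar: Bystander: glass jar with metal lid, 68 mm diameter, 90 mm tall, origin under its centre.
- mug: Bystander: white mug, 80 mm diameter, 95 mm tall, handle to its +y, origin under its centre.
- scissors: Bystander: scissors lying flat, about 205 mm long, 16 mm high, blades to their +x, origin near the pivot.

How it is judged:
By the outcome, as a careful person would: the job done as asked, in the order asked, and still so for the second after the job is handed in, with the robot touching nothing.
It also fails if it takes over 72 s, if anything falls off the work surface, if the arm or the gripper's body presses on something with over 40 N, if the wrist force passes 120 N, or if a joint passes its speed limit or range.

## Working session

There is one attempt and no reset: what is moved stays moved. The work goes in short steps, Python scripts to look and compute and a shell command to move; the robot and the scene stay as the last step left them, time stands still between calls to the robot, and variables do not carry over. Pictures are saved under pics/ and viewed, at most 10 in all, crops included, and the job is handed in when it is done.

```bash
ls; mkdir -p pics; python3 - <<'E'
from rig import bot, camrig, workorder, monitor
import cv2
for n in("scene","top"):
    cv2.imwrite(f"pics/{n}0.png",camrig.camera(n)[:,:,::-1])
    m=camrig.camera_model(n);print(n,m)
o=monitor.observe();print(o)
E
```

```text
inch.py
pics
rig.py
scene {'camera_matrix': array([[418.8648416 ,   0.        , 283.81600386],
       [  0.        , 418.8648416 , 207.62830583],
       [  0.        ,   0.        ,   1.        ]]), 'eye': array([ 1.12739198, -0.21498832,  0.75965542]), 'rotation': array([ 0.7170206 ,  0.61529397, -0.21365467, -0.24828708])}
top {'camera_matrix': array([[390.83291762,   0.        , 281.05714636],
       [  0.        , 390.83291762, 207.28574232],
       [  0.        ,   0.        ,   1.        ]]), 'eye': array([ 0.50699441, -0.11627111,  0.94848822]), 'rotation': array([-0.69751338,  0.71438694, -0.03393794,  0.04443648])}
{'t': 0.1, 'joints': array([ 1.29848317,  0.41790989, -0.01031416,  1.61412486,  0.00473981,
        1.11067879, -0.05301947]), 'qvel': array([ 8.65475364e-04, -1.90106191e-03, -9.15690687e-04, -1.33718833e-03,
       -5.45831303e-05, -1.99693635e-04,  9.74038805e-04]), 'effort': array([ 2.17460292e-03, -8.52575040e+01,  6.40270840e-01, -4.26695895e+01,
       -4.89254622e-02,  1.63357984e-02,  1.18425018e-05]), 'tcp_pos': array([ 0.14289302, -0.60811508,  0.22188596]), 'ee_rot': array([ 9.93346950e-01,  1.15158737e-01, -1.20822265e-04, -5.35726923e-04]), 'contact_force': array([0.58642813, 0.52181604, 0.84218435]), 'torque': array([ 0.01897145,  0.01356354, -0.0269319 ]), 'grip_force': 0.0, 'finger_gap': 0.09416543170635396}
```

View pics/top0.png

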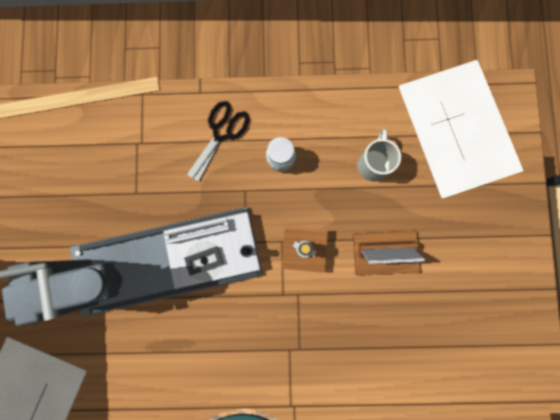

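View pics/scene0.png

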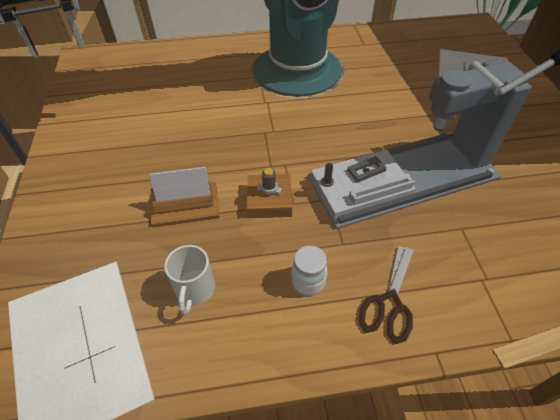

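Both views: top has the press at (165,260), its post at (247,251), socket at (204,261), die at (305,249), rack and plate at (390,255), jar at (281,154), mug at (380,160) and scissors at (218,140). I'll enlarge the working area to get exact pixels.

```bash
cat > h.py <<'E'
import numpy as np, cv2
from scipy.spatial.transform import Rotation as R
from rig import bot, camrig, workorder, monitor
def ray(n,uv):
    m=camrig.camera_model(n); d=np.linalg.inv(m["camera_matrix"])@[*uv,1]
    return m["eye"],R.from_quat(m["rotation"]).as_matrix()@d
def onz(n,uv,z):
    e,d=ray(n,uv); return e+d*(z-e[2])/d[2]
def px(n,p):
    m=camrig.camera_model(n); q=m["camera_matrix"]@(R.from_quat(m["rotation"]).as_matrix().T@(np.array(p)-m["eye"])); return q[:2]/q[2]
def crop(img,x,y,w,h,s):
    return cv2.resize(img[y:y+h,x:x+w],None,fx=s,fy=s,interpolation=cv2.INTER_CUBIC)
E
python3 - <<'E'
from h import *
t=cv2.imread("pics/top0.png");s=cv2.imread("pics/scene0.png")
a=crop(t,155,200,133,85,6)
b=crop(t,275,220,160,65,5)[:, :798]
def grid(im,x0,y0,s):
    for u in range(x0,x0+im.shape[1]//s,10):
        cv2.putText(im,str(u),((u-x0)*s,8),0,.3,(0,255,255),1); cv2.line(im,((u-x0)*s,0),((u-x0)*s,4),(0,255,255),1)
    for v in range(y0,y0+im.shape[0]//s,10):
        cv2.putText(im,str(v),(0,(v-y0)*s+4),0,.3,(0,255,255),1)
    return im
cv2.imwrite("pics/a.png",grid(a,155,200,6));
cv2.imwrite("pics/b.png",grid(b,275,220,5))
c=crop(s,140,150,200,75,4);d=crop(s,300,140,200,75,4)
cv2.imwrite("pics/c.png",np.vstack([grid(c,140,150,4),grid(d,300,140,4)]))
z=np.zeros((510,800,3),np.uint8)
z=np.vstack([np.pad(x,((0,0),(0,800-x.shape[1]),(0,0))) for x in (cv2.resize(a,None,fx=.4,fy=.4),b)]);print(z.shape,a.shape,b.shape)
E
```

```text
(529, 800, 3) (510, 798, 3) (325, 798, 3)
```

View pics/a.png

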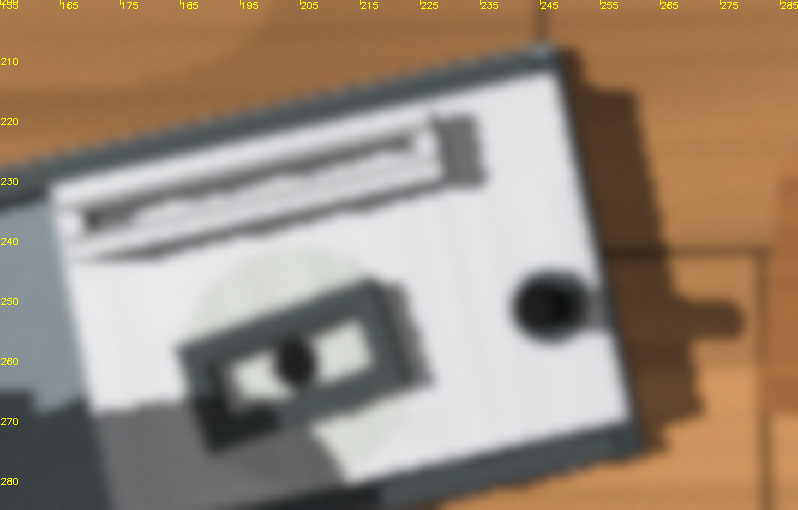

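View pics/b.png

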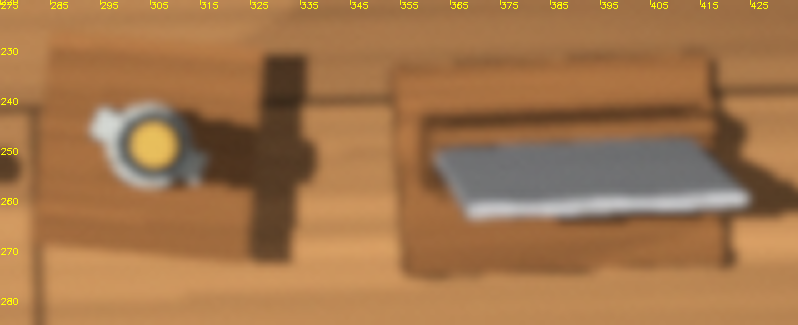

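View pics/c.png

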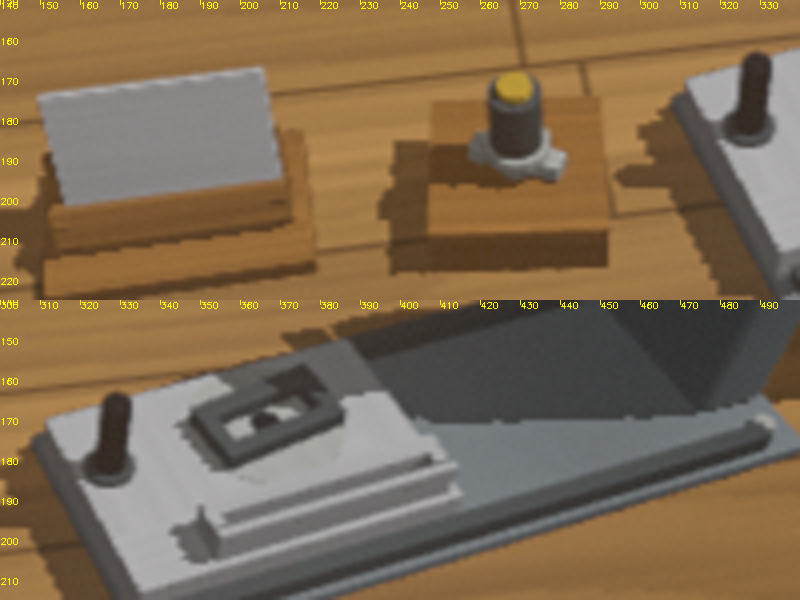

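Crops: key block corners near (185,258), (218,247), (223,264), (190,276); post near (246,251); die nose (305.5,249) with key ends at (295,245) and (314,254); plate top edge from (369,262) to (424,260). Now triangulating.

```bash
python3 - <<'E'
from h import *
np.set_printoptions(precision=4,suppress=True)
def A(x,y):return ((x+.5)/6-.5+155,(y+.5)/6-.5+200)
def B(x,y):return ((x+.5)/5-.5+275,(y+.5)/5-.5+220)
def C(x,y,x0,y0):return ((x+.5)/4-.5+x0,(y+.5)/4-.5+y0)
def tri(p,q):
    M=[];b=[]
    (e1,d1),(e2,d2)=ray("top",p),ray("scene",q)
    s=np.linalg.lstsq(np.c_[d1,-d2],e2-e1,rcond=None)[0]
    a,c=e1+s[0]*d1,e2+s[1]*d2; return (a+c)/2,np.linalg.norm(a-c)
ang=lambda v:np.degrees(np.arctan2(v[1],v[0]))
bc=[onz("top",A(*p),.053) for p in((178,345),(375,280),(410,385),(210,453))]
sc=np.mean(bc,0);print("block",np.array(bc)[:,:2],sc,"len",np.linalg.norm(bc[0]-bc[1]),np.linalg.norm(bc[1]-bc[2]),"ang",ang(bc[0]-bc[1]),ang(bc[3]-bc[2]))
post=onz("top",A(547,307),.095);print("post",post, onz("scene",C(118,97,300,140),.095), "tri",tri(A(547,307),C(118,97,300,140)))
print("press y ang from post->socket",ang(sc-post),np.linalg.norm((sc-post)[:2]))
p1,p2=onz("top",A(85,218),.06),onz("top",A(420,143),.06);print("slot",p1,p2,(p1+p2)/2,ang(p1-p2),np.linalg.norm(p1-p2))
p1,p2=onz("top",A(50,187),.04),onz("top",A(555,73),.04);print("deck edge +x ang",ang(p1-p2))
p1=onz("top",A(555,73),.04);p2=onz("top",A(630,418),.04);print("deck end",ang(p1-p2)+90)
p1=onz("top",A(0,230),.012)
n=onz("top",B(153,145),.1);k1=onz("top",B(98,124),.047);k2=onz("top",B(196,170),.047)
print("die",n,tri(B(153,145),C(514,85,140,150)),"keymid",(k1+k2)/2,ang(k1-k2),np.linalg.norm(k1-k2))
# block corners top z=.035
print("dieblock",[onz("top",B(*p),.035)[:2] for p in((48,48),(265,55),(250,260),(38,240))])
# plate top edge
a=onz("top",B(470,212),.101);b=onz("top",B(747,199),.101);print("plate top",a,b,(a+b)/2,ang(a-b),np.linalg.norm(a-b))
print("tri",tri(B(470,217),C(262,67,140,150)),tri(B(749,205),C(40,95,140,150)))
E
```

```text
block [[0.498  0.1194]
 [0.5209 0.0442]
 [0.481  0.0311]
 [0.4572 0.1071]] [0.4893 0.0755 0.053 ] len 0.0786472542751631 0.04202343570639517 ang 106.90387877423646 107.36946582969534
post [ 0.509  -0.0258  0.095 ] [ 0.5035 -0.019   0.095 ] tri (array([ 0.5096, -0.0238,  0.1017]), np.float64(0.005485746843907463))
press y ang from post->socket 101.06245269568704 0.10313027450623688
slot [0.5468 0.1533 0.06  ] [0.5722 0.0255 0.06  ] [0.5595 0.0894 0.06  ] 101.272663447257 0.13027410496143688
deck edge +x ang 101.383060798819
deck end 101.42797397888657
die [ 0.5107 -0.1548  0.1   ] (array([ 0.5107, -0.1549,  0.1021]), np.float64(0.00043839211127729143)) keymid [ 0.5101 -0.1543  0.047 ] 63.573608247161495 0.0494147622174463
dieblock [array([ 0.5572, -0.11  ]), array([ 0.5515, -0.2111]), array([ 0.4572, -0.2008]), array([ 0.4685, -0.1033])]
plate top [ 0.479  -0.2894  0.101 ] [ 0.4819 -0.4077  0.101 ] [ 0.4805 -0.3486  0.101 ] 91.37631613428616 0.1182859243441574
tri (array([ 0.477 , -0.2886,  0.1026]), np.float64(0.0007215653020017735)) (array([ 0.4794, -0.407 ,  0.1025]), np.float64(0.0015529538190635715))
```

The manual's scale: shifts go in cm and turns go in units of 0.05 rad. Converting my numbers, 0.046 m is 4.6, -0.0357 m is -3.57.

```bash
cat >> h.py <<'E'
def go(p,phi,tilt=0):
    """tool-frame delta to TCP p, tool x at yaw phi (deg), tilt about tool x (rad)"""
    o=monitor.observe(); r=R.from_quat(o["ee_rot"])
    d=r.inv().apply(np.array(p)-o["tcp_pos"])
    t=R.from_euler("z",phi,degrees=True)*R.from_euler("x",np.pi)*R.from_euler("x",tilt)
    x=r.as_matrix()[:,0]
    print("t",round(o["t"],2),"tcp",o["tcp_pos"].round(4),"phi",np.degrees(np.arctan2(x[1],x[0])).round(2),"d",d.round(4),"rot",(r.inv()*t).as_rotvec().round(4),"F",o["contact_force"].round(1),"T",o["torque"].round(2),"gap",round(o["finger_gap"],4),"grip",round(o["grip_force"],1),"q1,7",o["joints"][[0,6]].round(2))
E
python3 inch.py '[[[4.6,-3.57,0],[0,0,0]],[[4.6,-3.57,0],[0,0,0]],[[4.6,-3.57,0],[0,0,0]],[[4.6,-3.57,0],[0,0,0]],[[4.6,-3.57,0],[0,0,0]],[[4.6,-3.57,0],[0,0,0]],[[4.6,-3.57,0],[0,0,0]],[[4.6,-3.57,0],[0,0,0]],[[4.6,-3.57,0],[0,0,0]],[[4.6,-3.57,4],[0,0,0]]]'
python3 inch.py '[[[0,0,0],[0,0,3]],[[0,0,0],[0,0,3]],[[0,0,0],[0,0,3]],[[0,0,0],[0,0,3]],[[0,0,0],[0,0,3]],[[0,0,0],[0,0,0]]]' 0.07
python3 -c "from h import *
go([0.5107,-0.1548,0.15],-30)"
```

```text
t: 1.35
tcp_pos: [0.5072, -0.1594, 0.1884]
ee_rot: [0.993, 0.115, 0.002, 0.001]
contact_force: [1.4, -2.1, -0.5]
finger_gap: 0.0937
grip_force: 0.0
t: 2.1
tcp_pos: [0.5048, -0.1607, 0.1869]
ee_rot: [0.967, -0.256, -0.0, 0.0]
contact_force: [0.4, 0.1, 0.2]
finger_gap: 0.07
grip_force: 0.0
t 2.1 tcp [ 0.5048 -0.1607  0.1869] phi -29.7 d [ 0.0022 -0.0081  0.0368] rot [0.0002 0.0005 0.0053] F [0.4 0.1 0.2] T [ 0.02 -0.03  0.06] gap 0.07 grip 0.0 q1,7 [ 0.43 -1.91]
```

```bash
python3 inch.py '[[[0.22,-0.81,0],[0,0,0]],[[0,0,3],[0,0,0]],[[0,0,3],[0,0,0]],[[0,0,3],[0,0,0]],[[0,0,2.2],[0,0,0]],[[0,0,0],[0,0,0]]]'
python3 - <<'E'
from h import *
go([0.5107,-0.1548,0.075],-30)
s=camrig.camera("scene");t=camrig.camera("top")
for n,i in(("scene",s),("top",t)): cv2.imwrite(f"pics/{n}1.png",i[:,:,::-1])
E
```

```text
t: 2.85
tcp_pos: [0.5102, -0.1543, 0.0738]
ee_rot: [0.967, -0.256, -0.001, -0.0]
contact_force: [-0.1, 0.3, 0.2]
finger_gap: 0.0701
grip_force: 0.0
t 2.85 tcp [ 0.5102 -0.1543  0.0738] phi -29.61 d [ 0.0007  0.0002 -0.0012] rot [0.0002 0.0028 0.0068] F [-0.1  0.3  0.2] T [ 0.03 -0.02 -0.03] gap 0.0701 grip 0.0 q1,7 [ 0.4  -1.96]
```

```bash
python3 inch.py '[[[0,0,0],[0,0,0]],[[0,0,0],[0,0,0]],[[0,0,0],[0,0,0]],[[0,0,0],[0,0,0]],[[0,0,-3],[0,0,0]],[[0,0,-4],[0,0,0]],[[0,0,-4],[0,0,0]],[[0,0,0],[0,0,0]]]' 0.02
python3 inch.py '[[[0,0,0],[0,0,-3]],[[0,0,0],[0,0,-3]],[[0,0,0],[0,0,-3]],[[0,0,0],[0,0,-3]],[[0,0,0],[0,0,-3.1]],[[0,0,0],[0,0,0]]]'
python3 - <<'E'
from h import *
go([0.490,0.0757,0.175],13.5)
E
```

```text
t: 3.95
tcp_pos: [0.512, -0.1552, 0.1874]
ee_rot: [0.966, -0.257, 0.002, 0.0]
contact_force: [-0.5, 0.4, -4.2]
finger_gap: 0.0297
grip_force: 30.0
t: 4.7
tcp_pos: [0.5101, -0.1549, 0.1837]
ee_rot: [0.993, 0.117, -0.001, -0.001]
contact_force: [0.2, -1.0, -3.4]
finger_gap: 0.0297
grip_force: 30.0
t 4.7 tcp [ 0.5101 -0.1549  0.1837] phi 13.46 d [ 0.0341 -0.2289  0.009 ] rot [-0.0014  0.0016 -0.0007] F [ 0.2 -1.  -3.4] T [-0.01  0.04  0.01] gap 0.0297 grip 30.0 q1,7 [ 0.53 -1.21]
```

Converted, -0.046 m is -4.6, -0.045 m is -4.5.

```bash
python3 inch.py '[[[0.68,-4.5,0],[0,0,0]],[[0.68,-4.6,0],[0,0,0]],[[0.68,-4.6,0],[0,0,0]],[[0.68,-4.6,0],[0,0,0]],[[0.68,-4.6,0],[0,0,0]],[[0,0,2],[0,0,0]],[[0,0,0],[0,0,0]]]'
python3 - <<'E'
from h import *
go([0.490,0.0757,0.145],13.5)
s=camrig.camera("scene");t=camrig.camera("top")
for n,i in(("scene",s),("top",t)): cv2.imwrite(f"pics/{n}2.png",i[:,:,::-1])
p=px("scene",[.49,.0757,.09]);print(p)
x,y=int(p[0])-66,int(p[1])-75
cv2.imwrite("pics/c2.png",crop(cv2.imread("pics/scene2.png"),x,y,133,100,6));print(x,y)
E
```

```text
t: 5.58
tcp_pos: [0.4893, 0.0757, 0.1636]
ee_rot: [0.993, 0.116, -0.002, -0.0]
contact_force: [0.1, 0.2, -3.6]
finger_gap: 0.0292
grip_force: 30.0
t 5.58 tcp [0.4893 0.0757 0.1636] phi 13.36 d [0.0008 0.0002 0.0186] rot [-0.0006  0.0031 -0.0024] F [ 0.1  0.2 -3.6] T [-0.    0.03 -0.  ] gap 0.0292 grip 30.0 q1,7 [ 0.19 -1.7 ]
[368.78994615 156.53739277]
302 81
```

View pics/c2.png

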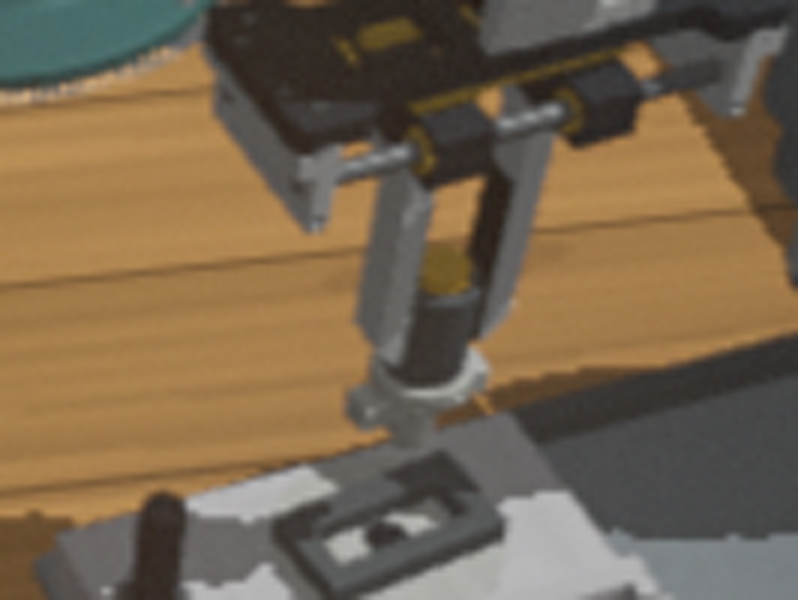

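The die hangs level in the fingers at about (370,140) with its pilot tip at about (370,154), above the socket hole at (366,170). I'll check this against the model before lowering.

```bash
python3 - <<'E'
from h import *
np.set_printoptions(precision=4,suppress=True)
C=lambda x,y:((x+.5)/6-.5+302,(y+.5)/6-.5+81)
print("tip meas",C(408,442),"pred",px("scene",[.4893,.0757,.105]))
print("hole",onz("scene",C(385,537),.040))
b=[onz("scene",C(*p),.053) for p in((275,540),(505,520),(345,600-5))]
k1=onz("scene",C(358,402),.131);k2=onz("scene",C(478,362),.131);v=k2-k1
print("key",k1,k2,np.degrees(np.arctan2(v[1],v[0])),np.linalg.norm(v))
for a in(95,101,107,113):
    d=.027*np.array([np.cos(np.radians(a)),np.sin(np.radians(a)),0]);c=np.array([.4893,.0757,.131])
    print(a,[((px("scene",c+s*d)-[302,81]+.5)*6) for s in(-1,1)])
E
python3 inch.py '[[[0.04,0,3],[0,0,0]],[[0,0,2],[0,0,0]],[[0,0,0],[0,0,0]]]'
```

```text
tip meas (369.5833333333333, 154.25) pred [369.7719 151.4965]
hole [0.4848 0.078  0.04  ]
key [0.5002 0.0493 0.131 ] [0.4866 0.098  0.131 ] 105.64700793633388 0.05057677796174804
95 [array([350.7671, 386.3244]), array([490.8811, 361.8805])]
101 [array([353.8682, 391.5258]), array([487.562 , 356.7875])]
107 [array([357.7233, 396.5532]), array([483.5326, 351.9004])]
113 [array([362.2934, 401.3491]), array([478.8398, 347.2704])]
t: 6.05
tcp_pos: [0.4903, 0.0752, 0.1146]
ee_rot: [0.993, 0.117, -0.001, -0.0]
contact_force: [0.2, -0.1, -3.6]
finger_gap: 0.0293
grip_force: 30.0
```

Converted, 0.01 m is 1, 0.008 m is 0.8.

```bash
python3 inch.py '[[[0,0,1],[0,0,0]],[[0,0,0.8],[0,0,0]],[[0,0,0],[0,0,0]]]'; python3 inch.py '[[[0,0,0.4],[0,0,0]],[[0,0,0.4],[0,0,0]],[[0,0,0],[0,0,0]]]'
python3 -c "from h import *
go([0.490,0.0757,0.081],13.5)"
```

```text
t: 6.42
tcp_pos: [0.4903, 0.0762, 0.0971]
ee_rot: [0.993, 0.117, -0.0, -0.0]
contact_force: [-4.5, 2.9, -7.2]
finger_gap: 0.0296
grip_force: 30.0
t: 6.8
tcp_pos: [0.4904, 0.0764, 0.0894]
ee_rot: [0.993, 0.117, -0.0, -0.0]
contact_force: [-4.4, 4.9, -6.3]
finger_gap: 0.0289
grip_force: 30.0
t 6.8 tcp [0.4904 0.0764 0.0894] phi 13.5 d [-0.0006  0.0006  0.0084] rot [-0.0008  0.0003 -0.0001] F [-4.4  4.9 -6.3] T [1.45 1.36 0.01] gap 0.0289 grip 30.0 q1,7 [ 0.15 -1.77]
```

Converted, -0.0012 m is -0.12, 0.004 m is 0.4.

```bash
python3 inch.py '[[[-0.08,-0.12,0],[0,0,0]],[[0,0,0.4],[0,0,0]],[[0,0,0.3],[0,0,0]],[[0,0,0],[0,0,0]]]'
python3 -c "from h import *
go([0.490,0.0757,0.081],13.5)"
```

```text
t: 7.3
tcp_pos: [0.4928, 0.0776, 0.0849]
ee_rot: [0.993, 0.118, 0.003, -0.0]
contact_force: [-2.2, 0.9, 32.9]
finger_gap: 0.0293
grip_force: 30.0
t 7.3 tcp [0.4928 0.0776 0.0849] phi 13.5 d [-0.0032  0.0012  0.0038] rot [ 0.0007 -0.0068 -0.0001] F [-2.2  0.9 32.9] T [0.52 0.64 0.05] gap 0.0293 grip 30.0 q1,7 [ 0.15 -1.78]
```

Converted, -0.003 m is -0.3.

```bash
python3 inch.py '[[[0,0,-0.3],[0,0,0]],[[0,0,0],[0,0,0]]]'; python3 - <<'E'
from h import *
np.set_printoptions(precision=4,suppress=True)
go([0.490,0.0757,0.080],13.5)
s=camrig.camera("scene");t=camrig.camera("top")
for n,i in(("scene",s),("top",t)): cv2.imwrite(f"pics/{n}3.png",i[:,:,::-1])
a=crop(cv2.imread("pics/scene3.png"),316,115,100,75,7)
b=crop(cv2.imread("pics/top3.png"),150,200,120,90,4)
cv2.imwrite("pics/c3.png",a)
E
```

```text
t: 7.55
tcp_pos: [0.4909, 0.077, 0.0858]
ee_rot: [0.993, 0.117, 0.001, -0.0]
contact_force: [4.8, 2.8, -0.9]
finger_gap: 0.0293
grip_force: 30.0
t 7.55 tcp [0.4909 0.077  0.0858] phi 13.49 d [-0.0012  0.0011  0.0058] rot [-0.     -0.0026 -0.0001] F [ 4.8  2.8 -0.9] T [ 0.66 -1.17  0.01] gap 0.0293 grip 30.0 q1,7 [ 0.15 -1.78]
```

View pics/c3.png

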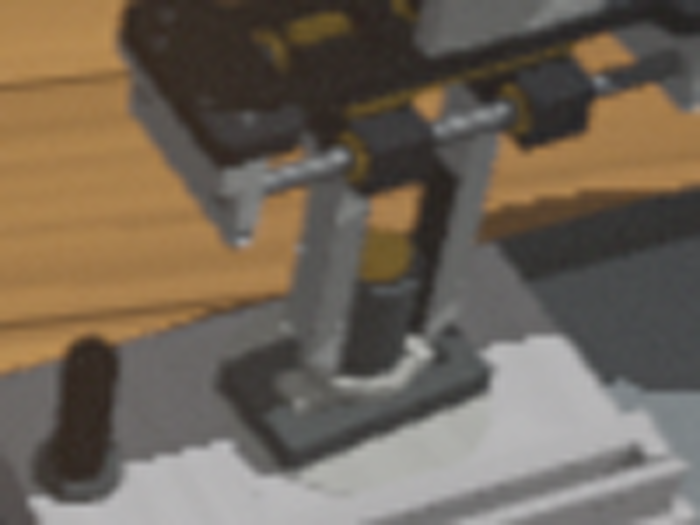

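Converted, 0.001 m is 0.1, 0.0005 m is 0.05, 0.05 rad is 1.

```bash
python3 inch.py '[[[0,0,0.1],[0,0,1]],[[0,0,0.05],[0,0,1]],[[0,0,0],[0,0,0]]]'; python3 inch.py '[[[0,0,0],[0,0,-2]],[[0,0,0],[0,0,-1]],[[0,0,0],[0,0,-1]],[[0,0,0],[0,0,0]]]'
python3 -c "from h import *
go([0.490,0.0757,0.080],13.5)"
```

```text
t: 8.02
tcp_pos: [0.4914, 0.0769, 0.0849]
ee_rot: [0.998, 0.068, 0.002, 0.0]
contact_force: [0.5, -0.9, 20.6]
finger_gap: 0.0295
grip_force: 30.0
t: 8.52
tcp_pos: [0.4913, 0.0773, 0.0849]
ee_rot: [0.986, 0.167, 0.002, -0.0]
contact_force: [0.1, 2.4, 21.7]
finger_gap: 0.0295
grip_force: 30.0
t 8.53 tcp [0.4913 0.0773 0.0849] phi 19.27 d [-0.0018  0.001   0.0049] rot [ 0.0002 -0.0034  0.1008] F [ 0.1  2.4 21.7] T [ 0.62 -0.11 -0.04] gap 0.0295 grip 30.0 q1,7 [ 0.17 -1.69]
```

```bash
python3 - <<'E'
from h import *
np.set_printoptions(precision=2,suppress=True)
print("nose meas c2",((447+.5)/6-.5+302,(268+.5)/6-.5+81),"pred noslip",px("scene",[.4893,.0757,.1636+.0262]),"slip5",px("scene",[.4893,.0757,.1636+.0212]))
print("nose meas c3",((387+.5)/7-.5+316,(256+.5)/7-.5+115))
for z in (.106,.111,.118):print(z,px("scene",[.4909,.077,z]))
print("ref initial die nose pred",px("scene",[.5107,-.1548,.1]),"meas",((514+.5)/4-.5+140,(85+.5)/4-.5+150))
E
python3 inch.py '[[[0,0,-0.15],[0,0,2]],[[0,0,0],[0,0,0]],[[0,0,0],[0,0,0]],[[0,0,0],[0,0,0]]]' 0.05
python3 inch.py '[[[0,0,-4],[0,0,0]],[[0,0,-4],[0,0,0]],[[0,0,-5],[0,0,0]],[[0,0,-5],[0,0,0]],[[-5,0,-2],[0,0,0]],[[-6,0,0],[0,0,0]],[[-5,0,0],[0,0,0]],[[0,0,0],[0,0,0]]]'
python3 - <<'E'
from h import *
go([0.490,0.0757,0.081],13.5)
s=camrig.camera("scene");t=camrig.camera("top")
for n,i in(("scene",s),("top",t)): cv2.imwrite(f"pics/{n}4.png",i[:,:,::-1])
a=crop(cv2.imread("pics/scene4.png"),316,130,100,58,8)
b=crop(cv2.imread("pics/top4.png"),155,210,133,80,4);b=cv2.resize(b,None,fx=.4,fy=.4) if 0 else b[:136*2,:]
cv2.imwrite("pics/c4.png",a);cv2.imwrite("pics/d4.png",np.vstack([cv2.resize(a,(560,325)),cv2.resize(b,(560,275))]))
E
```

```text
nose meas c2 (376.0833333333333, 125.25) pred noslip [376.35 121.76] slip5 [375.94 123.64]
nose meas c3 (370.85714285714283, 151.14285714285714)
0.106 [370.61 151.61]
0.111 [370.98 149.97]
0.118 [371.5  147.66]
ref initial die nose pred [268.29 171.56] meas (268.125, 170.875)
t: 9.02
tcp_pos: [0.4896, 0.0767, 0.0849]
ee_rot: [0.993, 0.118, -0.0, -0.0]
contact_force: [-0.6, -0.2, 0.7]
finger_gap: 0.0504
grip_force: 0.0
t: 10.02
tcp_pos: [0.3321, 0.0386, 0.2854]
ee_rot: [0.993, 0.117, 0.001, 0.001]
contact_force: [0.5, -0.2, -0.1]
finger_gap: 0.0501
grip_force: 0.0
t 10.03 tcp [0.3321 0.0386 0.2854] phi 13.48 d [1.619e-01 2.000e-04 2.046e-01] rot [ 0.0023 -0.0012 -0.0004] F [ 0.5 -0.2 -0.1] T [-0.03 -0.    0.03] gap 0.0501 grip 0.0 q1,7 [ 0.32 -1.42]
```

View pics/d4.png

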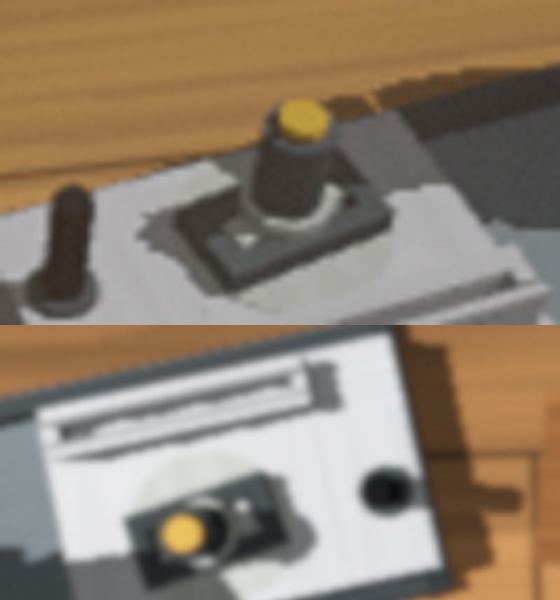

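The die stands upright with its flange on the block and the key ends inside the slot (nose near scene (370,151), top (198,262)). I'll confirm the height by triangulation, and find the plate grasp.

```bash
python3 - <<'E'
from h import *
np.set_printoptions(precision=4,suppress=True)
def cen(n,x0,x1,y0,y1):
    im=cv2.imread(f"pics/{n}4.png");h=cv2.cvtColor(im,cv2.COLOR_BGR2HSV)[y0:y1,x0:x1]
    m=(h[...,0]>18)&(h[...,0]<30)&(h[...,1]>110)&(h[...,2]>120)
    v,u=np.nonzero(m);return np.array([u.mean()+x0,v.mean()+y0]),len(u)
t,nt=cen("top",190,212,252,272);s,ns=cen("scene",360,380,140,160);print(t,nt,s,ns)
(e1,d1),(e2,d2)=ray("top",t),ray("scene",s)
k=np.linalg.lstsq(np.c_[d1,-d2],e2-e1,rcond=None)[0];a,c=e1+k[0]*d1,e2+k[1]*d2
print("nose",(a+c)/2,np.linalg.norm(a-c))
for z in(.106,.118):print(z,px("top",[.490,.0757,z]),px("scene",[.490,.0757,z]))
# plate grasp: 13mm below top edge along plate
top=np.array([.4805,-.3486,.1015]);dn=np.array([np.sin(.35)*np.cos(np.radians(1.4)),np.sin(.35)*np.sin(np.radians(1.4)),-np.cos(.35)])
g=top+.013*dn;pre=top-.04*dn;print("grasp",g,"pre",pre)
go(pre,91.4,-.35); go([pre[0],pre[1],.2],91.4)
E
```

```text
[198.1892 261.0676] 74 [370.0392 150.8039] 51
nose [0.4895 0.0755 0.1073] 0.0006925779556077225
0.106 [198.0787 260.7824] [369.9314 151.3893]
0.118 [196.7891 260.9274] [370.8079 147.436 ]
grasp [ 0.485  -0.3485  0.0893] pre [ 0.4668 -0.3489  0.1391]
t 10.12 tcp [0.3345 0.0393 0.2854] phi 13.53 d [0.0377 0.4083 0.1467] rot [-0.2928  0.2373 -1.3444] F [-0.1 -0.6  0.2] T [ 0.02  0.01 -0.06] gap 0.0504 grip 0.0 q1,7 [ 0.32 -1.42]
t 10.12 tcp [0.3345 0.0393 0.2854] phi 13.53 d [0.0377 0.4084 0.0858] rot [ 0.0014 -0.0004 -1.3592] F [-0.1 -0.6  0.2] T [ 0.02  0.01 -0.06] gap 0.0504 grip 0.0 q1,7 [ 0.32 -1.42]
```

Nose height 0.107 against 0.106 seated (0.118 if unseated), so the die is down. Next, the plate.

Converted, 0.051 m is 5.1, 0.02 m is 2.

```bash
python3 inch.py '[[[0.47,5.1,0],[0,0,0]],[[0.47,5.1,0],[0,0,0]],[[0.47,5.1,0],[0,0,0]],[[0.47,5.1,0],[0,0,0]],[[0.47,5.1,1],[0,0,0]],[[0.47,5.1,1],[0,0,0]],[[0.47,5.1,2],[0,0,0]],[[0.47,5.1,2],[0,0,0]]]'
python3 inch.py '[[[0,0,0],[0,0,-3.4]],[[0,0,0],[0,0,-3.4]],[[0,0,0],[0,0,-3.4]],[[0,0,0],[0,0,-3.4]],[[0,0,0],[0,0,-3.4]],[[0,0,0],[0,0,-3.4]],[[0,0,0],[0,0,-3.4]],[[0,0,0],[0,0,-3.4]],[[0,0,0],[-3.5,0,0]],[[0,0,0],[-3.5,0,0]]]'
python3 -c "from h import *
go([0.4668,-0.3489,0.1391],91.4,-.35)"
```

```text
t: 11.12
tcp_pos: [0.4674, -0.3504, 0.2231]
ee_rot: [0.993, 0.118, -0.0, -0.0]
contact_force: [1.2, 0.4, -0.2]
finger_gap: 0.0501
grip_force: 0.0
t: 12.38
tcp_pos: [0.4674, -0.349, 0.2245]
ee_rot: [0.687, 0.705, 0.126, 0.123]
contact_force: [1.5, -0.1, 0.4]
finger_gap: 0.0501
grip_force: 0.0
t 12.38 tcp [ 0.4674 -0.349   0.2245] phi 91.46 d [ 0.0002 -0.0302  0.0798] rot [0.0051 0.0001 0.0012] F [ 1.5 -0.1  0.4] T [ 0.    0.15 -0.  ] gap 0.0501 grip 0.0 q1,7 [1.05 0.85]
```

Converted, 0.04 m is 4, 0.028 m is 2.8.

```bash
python3 inch.py '[[[0,-1.5,4],[0,0,0]],[[0,-1.52,4],[0,0,0]],[[0,0,0],[0,0,0]],[[0,0,2.5],[0,0,0]],[[0,0,2.8],[0,0,0]],[[0,0,0],[0,0,0]]]'
python3 - <<'E'
from h import *
go([0.485,-0.3485,0.0893],91.4,-.35)
s=camrig.camera("scene");t=camrig.camera("top")
for n,i in(("scene",s),("top",t)): cv2.imwrite(f"pics/{n}5.png",i[:,:,::-1])
E
```

```text
t: 13.12
tcp_pos: [0.4841, -0.3476, 0.0895]
ee_rot: [0.687, 0.705, 0.125, 0.121]
contact_force: [-0.7, 0.1, -0.1]
finger_gap: 0.0502
grip_force: 0.0
t 13.12 tcp [ 0.4841 -0.3476  0.0895] phi 91.51 d [-0.0009  0.0007  0.0005] rot [-0.0006 -0.0024  0.0011] F [-0.7  0.1 -0.1] T [-0.    0.26  0.  ] gap 0.0502 grip 0.0 q1,7 [0.99 0.84]
```

```bash
python3 inch.py '[[[0,0,0],[0,0,0]],[[0,0,0],[0,0,0]],[[0,0,0],[0,0,0]],[[0,0,0],[0,0,0]],[[0,0,0],[0,0,0]]]' 0
python3 inch.py '[[[0,0,-2],[0,0,0]],[[0,0,-3],[0,0,0]],[[0,0,-4],[0,0,0]],[[0,0,-4],[0,0,0]],[[0,0,0],[3,0,0]],[[0,0,0],[2,0,0]],[[0,0,0],[2,0,-1.8]],[[0,0,0],[0,0,-1.6]],[[0,0,0],[0,0,0]]]'
python3 - <<'E'
from h import *
s=camrig.camera("scene");t=camrig.camera("top")
for n,i in(("scene",s),("top",t)): cv2.imwrite(f"pics/{n}6.png",i[:,:,::-1])
go([0.5585,0.0892,0.20],101.35)
E
```

```text
t: 13.85
tcp_pos: [0.4836, -0.3482, 0.09]
ee_rot: [0.688, 0.705, 0.125, 0.122]
contact_force: [2.3, 0.1, -1.5]
finger_gap: 0.0059
grip_force: 30.0
t: 14.98
tcp_pos: [0.4386, -0.349, 0.2115]
ee_rot: [0.635, 0.773, -0.002, 0.001]
contact_force: [-0.5, 0.9, -1.9]
finger_gap: 0.0059
grip_force: 30.0
t 15.07 tcp [ 0.4383 -0.3493  0.2117] phi 101.03 d [0.4075 0.2018 0.0099] rot [-0.0008  0.0041 -0.0056] F [ 0.1 -0.7 -1.8] T [-0.02 -0.05  0.04] gap 0.0057 grip 30.0 q1,7 [0.9  0.69]
```

```bash
python3 inch.py '[[[5.1,2.52,0],[0,0,0]],[[5.1,2.52,0],[0,0,0]],[[5.1,2.52,0],[0,0,0]],[[5.1,2.52,0],[0,0,0]],[[5.1,2.52,0],[0,0,0]],[[5.1,2.52,0],[0,0,0]],[[5.1,2.52,0],[0,0,0]],[[5.05,2.52,0],[0,0,-0.12]],[[0,0,0],[0,0,0]]]'
python3 - <<'E'
from h import *
go([0.5585,0.0892,0.15],101.35)
s=camrig.camera("scene");t=camrig.camera("top")
for n,i in(("scene",s),("top",t)): cv2.imwrite(f"pics/{n}7.png",i[:,:,::-1])
p=px("scene",[.5585,.0892,.1]);print(p)
x,y=int(p[0])-60,int(p[1])-45
a=crop(cv2.imread("pics/scene7.png"),x,y,114,85,7);cv2.imwrite("pics/c7.png",a);print(x,y)
E
```

```text
t: 16.2
tcp_pos: [0.5575, 0.094, 0.21]
ee_rot: [0.631, 0.776, -0.001, 0.001]
contact_force: [-0.4, -1.6, -2.2]
finger_gap: 0.0057
grip_force: 30.0
t 16.2 tcp [0.5575 0.094  0.21  ] phi 101.73 d [-0.0048 -0.      0.06  ] rot [-0.      0.0026  0.0067] F [-0.4 -1.6 -2.2] T [-0.03 -0.07  0.01] gap 0.0057 grip 30.0 q1,7 [ 0.23 -0.21]
[384.50281372 175.01086207]
324 130
```

View pics/c7.png

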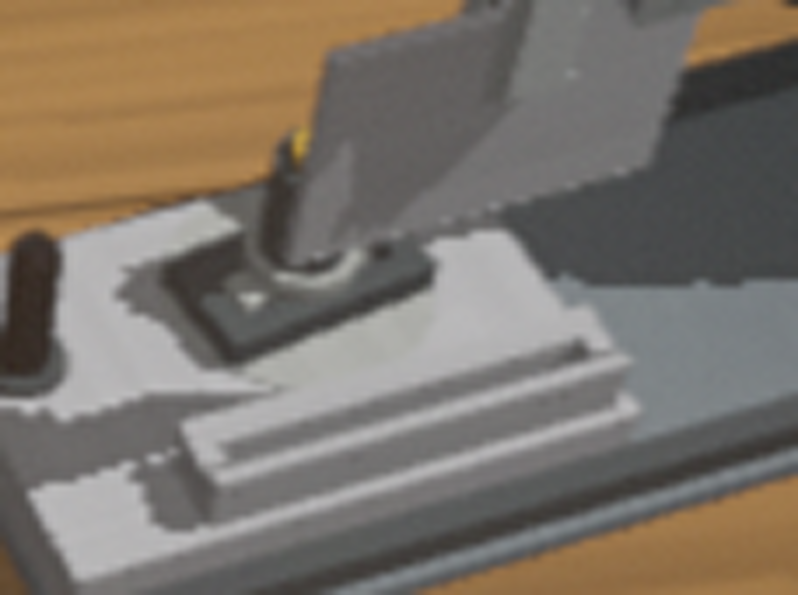

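The plate hangs level over the slot, its lower corners at crop (300,263) and (650,165). I'll check where its centre falls relative to the slot.

The manual's scale: shifts go in cm and turns go in units of 0.05 rad. Converting my numbers, 0.03 m is 3, -0.0045 m is -0.45, 0.006 rad is 0.12.

```bash
python3 - <<'E'
from h import *
np.set_printoptions(precision=4,suppress=True)
C=lambda x,y:((x+.5)/7-.5+324,(y+.5)/7-.5+130)
for z in(.143,):
    a,b=onz("scene",C(298,264),z),onz("scene",C(650,165),z);v=b-a
    print(a,b,(a+b)/2,np.linalg.norm(v),np.degrees(np.arctan2(v[1],v[0])))
a,b=onz("scene",C(183,432),.062),onz("scene",C(632,360),.062)
print("wall outer ends",a,b)
a,b=onz("scene",C(218,470),.062),onz("scene",C(632,360),.062);v=b-a
print("outer wall edge",a,b,np.linalg.norm(v),np.degrees(np.arctan2(v[1],v[0])))
E
python3 inch.py '[[[-0.45,0,0],[0,0,0.12]],[[0,0,3],[0,0,0]],[[0,0,3],[0,0,0]],[[0,0,0],[0,0,0]]]'
python3 -c "from h import *
go([0.5585,0.0892,0.107],101.35)"
```

```text
[0.5694 0.0389 0.143 ] [0.5459 0.1537 0.143 ] [0.5577 0.0963 0.143 ] 0.1171644813044874 101.5551708422193
wall outer ends [0.5608 0.0171 0.062 ] [0.5532 0.166  0.062 ]
outer wall edge [0.5775 0.024  0.062 ] [0.5532 0.166  0.062 ] 0.1441093016718211 99.68569180149701
t: 16.8
tcp_pos: [0.5575, 0.0831, 0.1486]
ee_rot: [0.636, 0.772, -0.003, 0.0]
contact_force: [0.2, 0.1, -1.5]
finger_gap: 0.0058
grip_force: 30.0
t 16.8 tcp [0.5575 0.0831 0.1486] phi 101.03 d [0.0059 0.0023 0.0416] rot [-0.0039  0.0045 -0.0057] F [ 0.2  0.1 -1.5] T [-0.07 -0.13  0.07] gap 0.0058 grip 30.0 q1,7 [ 0.22 -0.25]
```

Converted, 0.015 m is 1.5, 0.01 m is 1, -0.005 rad is -0.1.

```bash
python3 inch.py '[[[0.54,0.18,0],[0,0.08,-0.1]],[[0,0,1.5],[0,0,0]],[[0,0,1],[0,0,0]],[[0,0,0],[0,0,0]]]'
python3 -c "from h import *
go([0.5585,0.0887,0.107],101.35)"
```

```text
t: 17.3
tcp_pos: [0.5587, 0.0904, 0.1241]
ee_rot: [0.633, 0.774, -0.001, -0.001]
contact_force: [-0.6, -0.2, -1.7]
finger_gap: 0.0062
grip_force: 30.0
t 17.3 tcp [0.5587 0.0904 0.1241] phi 101.45 d [-0.0016 -0.0005  0.0171] rot [-0.0022  0.0002  0.0017] F [-0.6 -0.2 -1.7] T [-0.   -0.09  0.03] gap 0.0062 grip 30.0 q1,7 [ 0.2  -0.27]
```

Converted, 0.006 m is 0.6, -0.001 m is -0.1.

```bash
python3 inch.py '[[[-0.1,0,0.6],[0,0,0]],[[0,0,0.6],[0,0,0]],[[0,0,0],[0,0,0]]]'; python3 inch.py '[[[0,0,0.3],[0,0,0]],[[0,0,0.3],[0,0,0]],[[0,0,0],[0,0,0]]]'
python3 -c "from h import *
go([0.5585,0.0887,0.107],101.35)"
```

```text
t: 17.68
tcp_pos: [0.5592, 0.0895, 0.1125]
ee_rot: [0.633, 0.774, -0.001, -0.0]
contact_force: [0.2, -0.1, -2.2]
finger_gap: 0.006
grip_force: 30.0
t: 18.05
tcp_pos: [0.5597, 0.0896, 0.1079]
ee_rot: [0.633, 0.774, -0.0, 0.0]
contact_force: [-5.4, -2.1, 16.3]
finger_gap: 0.0057
grip_force: 30.0
t 18.05 tcp [0.5597 0.0896 0.1079] phi 101.45 d [-0.0006 -0.0014  0.0009] rot [0.0001 0.001  0.0017] F [-5.4 -2.1 16.3] T [-0.45  1.45  0.  ] gap 0.0057 grip 30.0 q1,7 [ 0.2  -0.28]
```

```bash
python3 inch.py '[[[0,0,-0.1],[0,0,0]],[[0,0,0],[0,0,0]],[[0,0,0],[0,0,0]],[[0,0,-2],[0,0,0]],[[0,0,-4],[0,0,0]],[[0,0,-5],[0,0,0]],[[-5,-2.5,0],[0,0,0]],[[-5,-2.6,0],[0,0,0]],[[0,0,0],[0,0,0]]]' 0.03
python3 - <<'E'
from h import *
np.set_printoptions(precision=4,suppress=True)
go([0.5097,-0.0226,0.15],101.35)
s=camrig.camera("scene");t=camrig.camera("top")
for n,i in(("scene",s),("top",t)): cv2.imwrite(f"pics/{n}8.png",i[:,:,::-1])
a=crop(cv2.imread("pics/scene8.png"),315,135,120,80,6)[:300]
b=crop(cv2.imread("pics/top8.png"),155,200,120,85,6)[:300]
cv2.imwrite("pics/c8.png",np.vstack([a,b]))
# predicted top-edge corners of seated plate (+x face), in scene crop pixels
ex=np.array([np.cos(np.radians(11.35)),np.sin(np.radians(11.35)),0]);ey=np.array([-ex[1],ex[0],0]);c=np.array([.559,.0893,0])
for z in(.120,.125):
    print(z,[((px("scene",c+s*.06*ey+.003*ex+[0,0,z])-[315,135]+.5)*6).round(0) for s in(-1,1)],[((px("top",c+s*.06*ey+[0,0,z])-[155,200]+.5)*6+[0,300]).round(0) for s in(-1,1)])
E
```

```text
t: 19.18
tcp_pos: [0.5286, -0.0226, 0.2194]
ee_rot: [0.635, 0.772, -0.001, 0.001]
contact_force: [0.4, 1.8, 0.5]
finger_gap: 0.0298
grip_force: 0.0
t 19.18 tcp [ 0.5286 -0.0226  0.2194] phi 101.12 d [ 0.0038 -0.0186  0.0694] rot [-0.0002  0.0022 -0.004 ] F [0.4 1.8 0.5] T [ 0.02 -0.08 -0.02] gap 0.0298 grip 0.0 q1,7 [0.44 0.02]
0.12 [array([281., 255.]), array([586., 169.])] [array([380., 436.]), array([ 49., 511.])]
0.125 [array([283., 245.]), array([589., 159.])] [array([377., 435.]), array([ 44., 510.])]
```

View pics/c8.png

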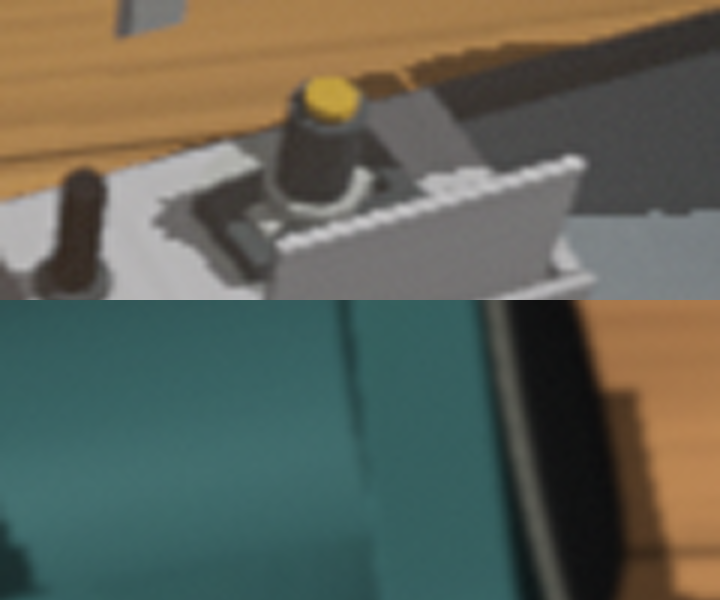

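Seated plate: top-face corners at crop (280,252) and (585,168), matching the predicted 0.120 height, upright, with the die beside it undisturbed. Now the post.

Converted, -0.0186 m is -1.86, 0.05 m is 5, -0.004 rad is -0.08.

```bash
python3 inch.py '[[[0.36,-1.86,0],[0,0,-0.08]],[[0,0,0],[0,0,0]],[[0,0,5],[0,0,0]],[[0,0,5],[0,0,0]],[[0,0,3.6],[0,0,0]],[[0,0,0],[0,0,0]]]' 0.06
python3 inch.py '[[[0,0,0],[0,0,0]],[[0,0,0],[0,0,0]],[[0,0,0],[0,0,0]],[[0,0,0],[0,0,0]],[[0,0,0],[0,0,0]]]' 0
python3 -c "from h import *
go([0.5097-.0335,-0.0226+.1667,0.083],101.35)"
```

```text
t: 20.02
tcp_pos: [0.5096, -0.0177, 0.0805]
ee_rot: [0.631, 0.776, -0.001, -0.002]
contact_force: [0.5, 0.1, 0.8]
finger_gap: 0.0599
grip_force: 0.0
t: 20.65
tcp_pos: [0.5088, -0.0193, 0.0821]
ee_rot: [0.632, 0.775, -0.002, -0.001]
contact_force: [-14.0, -3.4, 14.0]
finger_gap: 0.0169
grip_force: 30.0
t 20.65 tcp [ 0.5088 -0.0193  0.0821] phi 101.66 d [ 0.1666  0.0011 -0.0011] rot [-0.004   0.0008  0.0054] F [-14.   -3.4  14. ] T [-0.79  3.24  0.04] gap 0.0169 grip 30.0 q1,7 [ 0.38 -0.08]
```

```bash
python3 inch.py '[[[0,-0.1,0],[0,0,0.1]],[[1,0,0],[0,0,0]],[[1.6,0,0],[0,0,0]],[[1.6,0,0],[0,0,0]],[[1.6,0,0],[0,0,0]],[[1.6,0,0],[0,0,0]],[[1.6,0,0],[0,0,0]],[[1.6,0,0],[0,0,0]],[[1.4,0,0],[0,0,0]],[[0,0,0],[0,0,0]]]'
python3 -c "from h import *
go([0.5088-.0335,-0.0193+.1667,0.083],101.35)"
```

```text
t: 21.9
tcp_pos: [0.4847, 0.0998, 0.0821]
ee_rot: [0.633, 0.774, -0.001, -0.001]
contact_force: [-6.7, 4.5, 7.5]
finger_gap: 0.0173
grip_force: 30.0
t 21.9 tcp [0.4847 0.0998 0.0821] phi 101.47 d [ 0.0485  0.0003 -0.0009] rot [-0.0018  0.0001  0.0021] F [-6.7  4.5  7.5] T [1.06 1.82 0.02] gap 0.0173 grip 30.0 q1,7 [ 0.17 -0.34]
```

```bash
python3 inch.py '[[[1,0,0],[0,0,0]],[[1,0,0],[0,0,0]],[[0.8,0,0],[0,0,0]],[[0,0,0],[0,0,0]]]'; python3 inch.py '[[[0.6,0,0],[0,0,0]],[[0.4,0,0],[0,0,0]],[[0,0,0],[0,0,0]]]'
python3 -c "from h import *
go([0.5088-.0335,-0.0193+.1667,0.083],101.35)"
```

```text
t: 22.4
tcp_pos: [0.4793, 0.1264, 0.0821]
ee_rot: [0.633, 0.774, -0.001, -0.0]
contact_force: [-7.0, 0.4, 7.9]
finger_gap: 0.0174
grip_force: 30.0
t: 22.78
tcp_pos: [0.4774, 0.1355, 0.0821]
ee_rot: [0.633, 0.774, -0.001, -0.0]
contact_force: [-6.1, -3.4, 8.9]
finger_gap: 0.0174
grip_force: 30.0
t 22.77 tcp [0.4774 0.1355 0.0821] phi 101.39 d [ 0.012   0.0002 -0.0009] rot [-0.0021  0.0013  0.0007] F [-6.1 -3.4  8.9] T [-0.83  1.52  0.03] gap 0.0174 grip 30.0 q1,7 [ 0.1  -0.42]
```

```bash
for i in 1; do python3 inch.py '[[[0.4,0,0],[0,0,0]],[[0,0,0],[0,0,0]]]'; python3 inch.py '[[[0.3,0,0],[0,0,0]],[[0,0,0],[0,0,0]]]'; python3 inch.py '[[[0.3,0,0],[0,0,0]],[[0,0,0],[0,0,0]]]'; done
python3 -c "from h import *
go([0.5088-.0335,-0.0193+.1667,0.083],101.35)"
```

```text
t: 23.02
tcp_pos: [0.4767, 0.1393, 0.0821]
ee_rot: [0.633, 0.774, -0.001, -0.0]
contact_force: [-7.2, -3.5, 9.7]
finger_gap: 0.0174
grip_force: 30.0
t: 23.28
tcp_pos: [0.4761, 0.1421, 0.0821]
ee_rot: [0.634, 0.774, -0.001, -0.0]
contact_force: [-5.4, -5.5, 9.3]
finger_gap: 0.0178
grip_force: 30.0
t: 23.52
tcp_pos: [0.4755, 0.1451, 0.0821]
ee_rot: [0.634, 0.774, -0.001, -0.0]
contact_force: [-5.6, -5.3, 9.5]
finger_gap: 0.0173
grip_force: 30.0
t 23.52 tcp [0.4755 0.1451 0.0821] phi 101.37 d [ 0.0023  0.0002 -0.0009] rot [-0.0021  0.0016  0.0004] F [-5.6 -5.3  9.5] T [-1.21  1.4   0.05] gap 0.0173 grip 30.0 q1,7 [ 0.08 -0.44]
```

Converted, 0.003 m is 0.3.

```bash
python3 inch.py '[[[0.3,0,0],[0,0,0]],[[0,0,0],[0,0,0]]]'; python3 inch.py '[[[0.2,0,0],[0,0,0]],[[0,0,0],[0,0,0]]]'; python3 inch.py '[[[0.2,0,0],[0,0,0]],[[0,0,0],[0,0,0]]]'
```

```text
t: 23.78
tcp_pos: [0.4754, 0.1459, 0.0821]
ee_rot: [0.634, 0.773, -0.002, 0.001]
contact_force: [-4.3, -17.2, 12.6]
finger_gap: 0.0179
grip_force: 30.0
t: 24.02
tcp_pos: [0.4754, 0.146, 0.0821]
ee_rot: [0.635, 0.773, -0.003, 0.001]
contact_force: [-1.8, -29.2, 16.0]
finger_gap: 0.0174
grip_force: 30.0
t: 24.28
tcp_pos: [0.4749, 0.1482, 0.0819]
ee_rot: [0.635, 0.773, -0.003, 0.001]
contact_force: [-0.2, -27.9, 11.0]
finger_gap: 0.0174
grip_force: 30.0
```

```bash
python3 inch.py '[[[0,0,0],[0,0,0]],[[0,0,0],[0,0,0]],[[0,0,0],[0,0,0]],[[0,0,-1],[0,0,0]],[[0,0,-3],[0,0,0]],[[-2,0,-3],[0,0,0]],[[-5,0,-2],[0,0,0]],[[-5,0,0],[0,0,0]],[[-5,0,0],[0,0,0]],[[0,0,0],[0,0,0]]]' 0.05
python3 inch.py '[[[-5,0,0],[0,0,0]],[[-5,0,0],[0,0,0]],[[-5,0,0],[0,0,0]],[[-5,0,0],[0,0,0]],[[0,0,0],[0,0,0]]]'
python3 - <<'E'
from h import *
np.set_printoptions(precision=3,suppress=True)
go([.5,-.2,.2],101)
for n in("scene","top"): cv2.imwrite(f"pics/{n}9.png",camrig.camera(n)[:,:,::-1])
im=cv2.imread("pics/scene9.png");h=cv2.cvtColor(im,cv2.COLOR_BGR2HSV)
ex=np.array([np.cos(np.radians(11.35)),np.sin(np.radians(11.35)),0]);ey=np.array([-ex[1],ex[0],0])
for d in(.160,.168,.170):
    s=np.array([.4896,.0756,0])+d*ey
    print(d,"die",px("scene",s+[0,0,.106]),"plate",[px("scene",s+.07*ex+k*.06*ey+.003*ex+[0,0,.12]) for k in(-1,1)],"post",px("scene",s-.1*ey+[0,0,.095]))
x0,y0,x1,y1=425,100,460,150
m=(h[y0:y1,x0:x1,0]>18)&(h[y0:y1,x0:x1,0]<32)&(h[y0:y1,x0:x1,1]>110)
v,u=np.nonzero(m);print("yellow",len(u),u.mean()+x0 if len(u) else 0,v.mean()+y0 if len(v) else 0)
# template check: the shuttle patch before (shuttle out) vs bystanders unchanged
a=cv2.imread("pics/scene0.png")
for nm,(x,y,w,hh) in dict(jar=(290,245,40,50),mug=(165,245,50,70),scis=(355,245,65,100)).items():
    print(nm,np.abs(im[y:y+hh,x:x+w].astype(int)-a[y:y+hh,x:x+w]).mean())
E
```

```text
t: 25.52
tcp_pos: [0.5088, -0.0175, 0.1725]
ee_rot: [0.635, 0.772, -0.001, 0.0]
contact_force: [0.5, 0.7, -0.6]
finger_gap: 0.0502
grip_force: 0.0
t: 26.15
tcp_pos: [0.5479, -0.2128, 0.1722]
ee_rot: [0.635, 0.773, -0.0, -0.0]
contact_force: [0.3, 0.8, -0.1]
finger_gap: 0.0498
grip_force: 0.0
t 26.15 tcp [ 0.548 -0.213  0.172] phi 101.17 d [ 0.022 -0.045 -0.028] rot [-0.001  0.001  0.003] F [ 0.3  0.8 -0.1] T [-0.01 -0.08 -0.01] gap 0.0498 grip 0.0 q1,7 [0.64 0.34]
0.16 die [432.076 134.492] plate [array([428.39, 157.72]), array([475.518, 144.404])] post [392.708 148.402]
0.168 die [435.074 133.684] plate [array([431.615, 156.808]), array([478.568, 143.543])] post [395.815 147.559]
0.17 die [435.821 133.483] plate [array([432.419, 156.581]), array([479.328, 143.328])] post [396.59  147.348]
yellow 51 435.0 133.54901960784315
jar 6.733833333333333
mug 6.549714285714286
scis 5.691025641025641
```

```bash
python3 - <<'E'
from h import *
im=cv2.imread("pics/scene9.png");g=cv2.cvtColor(im,cv2.COLOR_BGR2GRAY);a=cv2.imread("pics/scene0.png")
for u in(438,455,470):print(u,"v140-165",g[140:166,u])
print("u470-490 at v150,158",g[150,470:491],g[158,470:491])
for nm,(x,y,w,h) in dict(jar=(290,245,40,50),mug=(165,245,50,70),scis=(355,245,65,100)).items():
    t=a[y:y+h,x:x+w];r=cv2.matchTemplate(im[y-8:y+h+8,x-8:x+w+8],t,cv2.TM_CCOEFF_NORMED);print(nm,cv2.minMaxLoc(r)[1::2])
b=lambda i:i[360:400,200:260].astype(int);print("bg",abs(b(im)-b(a)).mean())
E
```

```text
438 v140-165 [ 50  52  48  51  51  52  62  97  89  74  61  51  77 169 184 134 112 112
 113 111 113 113 112 111 114 112]
455 v140-165 [ 56  53  56  55  70  89  98 112 179 184 140 112 111 111 111 113 113 113
 112 113 112 113 111 111 109 111]
470 v140-165 [ 57  55  50  83 178 185 130 109 111 111 111 112 111 113 112 113 112 112
 116 125 119  91  90 156 173 137]
u470-490 at v150,158 [111 112 113 114 112  93  65  56  54  56  55  56  55  58  62  69  74  76
  75  75  77] [116 146 135  92  61  54  56  59  58  62  65  71  74  76  76  77  75  78
  77  78  78]
jar (0.999468207359314, (8, 8))
mug (0.9905391335487366, (8, 8))
scis (0.9990311861038208, (8, 8))
bg 6.220416666666667
```

Plate edge and die nose both match the seated, fully-in prediction, and the bystanders have not moved. Handing in.

```bash
python3 -c "from rig import bot, camrig, workorder, monitor
print(workorder.close_job())"
```

```text
the job is handed in; nothing more can be done
None
```

The job is handed in at about 26 s: the die is keyed into the socket, the plate stands fully down in its slot, and the shuttle is in against its stop and let go. The camera measurements before hand-in agree with this; no verdict came back.

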